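# Dress the sloped book display

## Robot

A 7-joint arm with a two-finger parallel gripper is mounted at the origin on the work surface. World frame = base frame: x ahead of the robot, y to its left, z up, the work surface at z = 0. Lengths are in mm, angles in rad, forces in N, time in s.
With the tool pointing down it reaches from about 400 to 875 mm from the base axis. Payload 4.4 kg.
Tool frame: the origin (TCP) lies on the centre line of the jaws, within the pads' length; the fingertips stand 19 mm ahead of it and the grasp point (between the pads) is the TCP; z points along the fingers, y is the line along which they close (so a half turn about z gives the same grasp; the last joint's range is limited). The gripper opens to 85 mm and grips with 20 to 120 N. Pads are 22 mm wide; open, the fingers measure 114 mm over their backs; the gripper's body (76 mm by 85 mm) begins 54 mm behind the grasp point. The pads swing forward as they close: fully open they stand 13 mm farther back than shut.
Start: joints at [-1.237, 0.628, 0.038, 1.517, -0.027, 0.996, -0.02], TCP at [252.981, 598.764, 250.313] pointing down, gripper open.
Joint ranges: [-3.06, 3.06], [-0.37, 2.12], [-1.25, 1.32], [0.18, 2.47], [-1.1, 4.24], [0.23, 1.98], [-2.94, 2.94]. Speed limits (rad/s): [2.57, 2.57, 3.14, 3.14, 3.14, 3.14, 3.14].

## Interface

Orientations are given as [roll, pitch, yaw] about the fixed x, y, z axes, in that order (R = Rz(yaw) Ry(pitch) Rx(roll)).
In Python, from cell import ctrl, viewer, silhouettes gives the robot as it stands.
- The arm moves only by the shell command python3 -m creep 'ROWS'. ROWS is JSON, a list of rows, each an object with "jaw": the gripper command: -1 is shut, 1 is fully open, values between are in proportion; "xyz": the shift along the tool's x, y, z in mm, a list of three; "angular": the turn, a rotation vector about the tool's x, y, z in rad, a list of three. In form: [{"jaw": jaw, "xyz": [tx, ty, tz], "angular": [rx, ry, rz]}, ...]. A call has 1 to 12 rows; each row is the pose to reach, as a shift and turn from the pose commanded when the call began, along the tool's axes at that moment; what a row does not reach only later rows make up. A row lasts 1/8 s, in which the tool goes at most 62.5 mm and 10.7 degrees, less where a joint would pass 70% of its speed; a pose out of reach is approached as far as the arm can. A call with a gripper value outside its range is refused whole. The fingers move at their own pace and stop on an object; the grip force is fixed at half the most. Time passes only in rows, so rows that repeat a pose let the fingers close. It gives the time, the measured TCP pose, the force, the opening and the grip force at its end, in the units of the state.
- ctrl.read_state(): the state, without advancing time (a new reading comes with each control period).
- viewer.get_image(name): name is "side" or "top"; returns (picture, depth): 384x512x3 uint8, red, green, blue; 384x512 float32, mm along the optical axis (not along the pixel's ray), 0 where there is no reading.
- viewer.camera_model(name): a dict with "fx", "fy", "cx", "cy" (pixels), "dist" ([k1, k2, p1, p2, k3] as OpenCV has them; the pictures are not rectified), "T" (4x4, takes a point from camera to world coordinates). Camera axes: x right, y down, z forward; pixel columns grow to the right and rows downward; lengths in mm; the calibration is good to about 2 mm. A picture is of the moment at which its call begins. camera_model takes no time and is no camera call.
- ctrl.finish_job(): hands the job in; it is judged then, once.
Trained networks look in the newest picture that a camera, given by its name, has taken for a name from the list of things; names that differ only in an ending like _2 or _b are one class to them, and where a whole thing is asked for, a point or a joint stands for the part that bears it (a point fixed in the world has none). Each returns a list of dicts, best first, with "score" (0 to 1); they miss things now and then, are a little off and sometimes report something else, mostly with a low value. They report only what shows in the picture. A call takes as long as a camera call. They do not tell look-alikes from the thing itself.
- silhouettes(camera, target): "pixels" (384x512 bool, what is visible of it) and "xy" ([column, row] in pixels, amid what is visible of it).
The state is a dict: "clock": time; "qpos": joint angles; "qd": joint speeds; "tau": joint torques, N m; "eef_pos": TCP position; "tool_rot": TCP orientation; "force": force on the tool from outside, world axes, zero at the start; "torque": the same for the moment, N m; "width": finger opening in mm; "gripper_force": force on a finger pad.
Only numpy, scipy, OpenCV 4.12 (cv2) and the standard library are available. Lean on these libraries where they do the work, as an engineer would, in place of code of your own. Each camera call takes 0.05 s, during which the arm holds its last target. There are 200 camera calls.

## Task

Dress the wooden display stand: slide the red book off the stand's flat top, without lifting it away, so that it tips over onto the slope and lies there flat, square and about centred, with its lower end resting against the lip. Then stand the figurine in the blue robe upright on the flat top where the book was, her whole base on it, setting her down gently rather than dropping her. Leave the other figurines and ornaments where they are.

Things in the scene. Friction and masses are not known exactly. Their poses are not given: they have to be found in the camera images.
- stand: Fixed wooden display stand. Its flat top is a block 160 mm (its x) by 90 mm (its y, from y = +60 to +150 mm) and 100 mm high. From the brow at y = +60 mm a sloping board 160 mm wide falls 18 degrees towards its -y, for 165 mm along the slope, to a lip. Both sides and the end of the block at +y are open. Origin: on the table, on the middle line across the width; z up.
- slope: The stand's sloping board (fixed to it), 160 mm wide, 165 mm long. Origin: on its upper surface, middle of the width, at the foot of the lip. x across the width, y straight up the slope, z square out of the surface. The lip, at y < 0, stands 18 mm above the surface. Wood is grippy enough that a book does not slide down on its own: it has to be pushed.
- book: Closed red hardback book, 120 mm (its x) by 150 mm (its y) by 30 mm thick (z), rigid, about 0.4 kg. Origin: centre of its underside. It starts lying on the stand's flat top (both y axes within about 10 degrees), its +y end jutting some 13 to 25 mm past the block's open +y end and its other end past the brow. At rest on the slope against the lip its origin is 75 mm up the slope from the lip.
- lady: Ceramic figurine of a robed lady, all blue but for a pale face and hands: round base 54 mm across, waist-to-shoulder part a straight cylinder 40 mm across from 70 to 108 mm above the base, head 29 mm across, 145 mm tall in all, about 0.25 kg. Origin: centre of the underside, z up.
- angel: White ceramic angel with two small flat wings on its +x side; bystander; otherwise base 54 mm across, waist-to-shoulder part a straight cylinder 40 mm across from 70 to 108 mm above the base, head 29 mm across, 145 mm tall in all, about 0.25 kg. Origin: centre of the underside, z up.
- pilgrim: Terracotta-coloured robed figurine; bystander; base 54 mm across, waist-to-shoulder part a straight cylinder 40 mm across from 70 to 108 mm above the base, head 29 mm across, 145 mm tall in all, about 0.25 kg. Origin: centre of the underside, z up.
- mug: White mug, bystander, 80 mm across, 90 mm high. Origin: centre of the underside.
- jar: Blue jar with a brass lid, bystander, 70 mm across, 90 mm high. Origin: centre of the underside.
- trinket: Dark wooden block-shaped trinket box, bystander, 90 x 70 x 50 mm. Origin: centre of the underside.
- bowl: White bowl, bystander, 120 mm across, 45 mm high. Origin: centre of the underside.
Mind the look-alikes: they are no part of the job. Of the things shaped like the book, the red one is meant. There is more than one size of the lady; the job needs the largest.

How it is judged (in metres and radians):
On the way, in this order (a step that is already met when the one before it is completed fails the run):
1. the book lies flat and square on the slope, its lower end against the lip (x of book in the frame of slope between -0.02 and 0.02 m and y of book in the frame of slope between 0.068 and 0.083 m and z of book in the frame of slope between -0.006 and 0.006 m and angle between the z axis of book and the z axis of slope, either way round below 0.06 rad and angle between the y axis of book and the y axis of slope, either way round below 0.1 rad and linear speed of book below 0.02 m/s), for 0.2 s.
2. the blue figurine stands upright on the flat top, let go (x of lady in the frame of stand between -0.053 and 0.053 m and y of lady in the frame of stand between 0.087 and 0.123 m and z of lady in the frame of stand between 0.094 and 0.106 m and angle between lady's own z axis and vertical below 0.08 rad and linear speed of lady below 0.02 m/s and contact force between the fingers and lady below 0.1 N), for 0.2 s.
At the end, for the whole second after the job is handed in: Book at rest on the slope: flat (0.06 rad), square (0.10 rad), within 20 mm of the middle line, lower end within 8 mm of the lip. Blue figurine let go, at rest, upright (0.08 rad), whole base on the flat top (centre within 18 mm of its middle along the stand's y, 53 mm along x) (all of step 1 and all of step 2); the robot touches nothing.
It fails at once if the book is lifted more than 25 mm clear of the stand's top (z of book in the frame of stand above 0.125 m).
It fails at once if the book falls off the stand (z of book in the frame of stand below 0.045 m).
It fails at once if the blue figurine is dropped (moves faster than 0.45 m/s while not held) (linear speed of lady above 0.45 m/s and contact force between the fingers and lady below 0.1 N).
It fails at once if the blue figurine is knocked over (angle between lady's own z axis and vertical above 0.8 rad).
It fails at once if another figurine or ornament is moved more than 25 mm or knocked over (distance of any of angel, pilgrim, mug, jar, trinket, bowl from where it was at the start of the episode above 0.025 m or angle between any of angel, pilgrim, mug, jar, trinket, bowl's own z axis and vertical above 0.4 rad).
It also fails if it takes over 56 s, if anything falls off the work surface, if the arm or the gripper's body presses on something with over 40 N, if the wrist force passes 120 N, or if a joint passes its speed limit or range.

## Working session

There is one attempt and no reset: what is moved stays moved. The work goes in short steps, Python scripts to look and compute and a shell command to move; the robot and the scene stay as the last step left them, time stands still between calls to the robot, and variables do not carry over. Pictures are saved under pics/ and viewed, at most 10 in all, crops included, and the job is handed in when it is done.

```bash
ls; mkdir -p pics; cat > h.py <<'E'
import numpy as np, cv2
from cell import ctrl, viewer, silhouettes
def cloud(name,depth,mask=None):
    m=viewer.camera_model(name);K=np.array([[m['fx'],0,m['cx']],[0,m['fy'],m['cy']],[0,0,1]],float)
    mask=(depth>0) if mask is None else mask&(depth>0)
    v,u=np.nonzero(mask);p=cv2.undistortPoints(np.stack([u,v],1).astype(float)[:,None],K,np.array(m['dist'],float))[:,0]
    z=depth[v,u];P=np.c_[p*z[:,None],z];T=np.array(m['T']);return P@T[:3,:3].T+T[:3,3],u,v
E
python3 - <<'E'
from h import *
s=ctrl.read_state();print({k:np.round(v,3).tolist() for k,v in s.items()})
ims=[]
for c in('side','top'):
    i,d=viewer.get_image(c);np.savez(f'{c}0.npz',i=i,d=d);cv2.imwrite(f'pics/{c}0.png',i[...,::-1])
    for t in('book','lady','stand','slope'):
        for r in silhouettes(c,t):
            P,u,v=cloud(c,d,r['pixels']);
            if len(P): print(c,t,round(r['score'],2),np.round(r['xy']),len(P),np.round(np.median(P,0)),np.round(np.percentile(P,2,0)),np.round(np.percentile(P,98,0)),np.median(i[v,u],0))
    m=viewer.camera_model(c);print(np.round(m['T'],2).tolist(),m['fx'],m['dist'])
E
```

```text
pics
{'clock': 0.0, 'qpos': [-1.237, 0.629, 0.038, 1.518, -0.027, 0.996, -0.02], 'qd': [-0.001, -0.003, -0.0, -0.0, 0.001, 0.002, -0.001], 'tau': [-0.0, -56.342, 1.227, -19.344, 0.011, 0.011, 0.0], 'eef_pos': [252.76, 598.22, 249.398], 'tool_rot': [-3.14, 0.0, 2.742], 'force': [-0.042, 0.25, -0.482], 'torque': [0.046, -0.011, 0.025], 'gripper_force': 0.0, 'width': 85.278}
side book 0.78 [308. 315.] 2090 [ 379. -567.   30.] [ 325. -633.    1.] [ 449. -483.   34.] [ 28. 130. 122.]
side book 0.59 [256. 208.] 1118 [ 485. -136.  129.] [ 423. -203.   99.] [565. -48. 133.] [114.  50.  26.]
side book 0.57 [158. 191.] 829 [287. 286.  28.] [217. 241.  -0.] [369. 368.  34.] [28. 76. 76.]
side lady 0.5 [188. 160.] 101 [484. 412.  50.] [472. 403.   8.] [498. 425.  97.] [25. 44. 75.]
side stand 0.88 [274. 232.] 2353 [ 469. -228.   64.] [ 406. -327.    4.] [592. -94. 100.] [132.  78.  38.]
side slope 0.75 [280. 230.] 1619 [ 505. -248.   67.] [ 429. -329.    1.] [ 598. -170.   97.] [138.  81.  38.]
side slope 0.65 [256. 208.] 1113 [ 485. -135.  129.] [ 423. -203.  100.] [562. -47. 133.] [114.  51.  
[... 814 characters left out ...]
lady 0.59 [140. 170.] 145 [612. 335.  66.] [599. 327.  11.] [627. 350. 105.] [34. 41. 58.]
top lady 0.55 [111. 207.] 194 [486. 417.  51.] [469. 408.  -2.] [505. 431. 104.] [28.  38.  57.5]
top stand 0.75 [308. 128.] 1003 [ 776. -211.   19.] [ 718. -262.    0.] [ 824. -154.   46.] [139. 139. 129.]
top stand 0.57 [319. 206.] 2446 [ 509. -240.   70.] [ 414. -323.   47.] [596. -79. 104.] [105.  65.  40.]
top slope 0.78 [321. 204.] 1983 [ 512. -253.   66.] [ 432. -321.   48.] [ 595. -179.   96.] [104.  65.  39.]
[[0.03, -1.0, 0.07, 444.36], [-1.0, -0.03, -0.0, -56.3], [0.0, -0.07, -1.0, 1294.12], [0.0, 0.0, 0.0, 1.0]] 385.5488548597732 [-0.00216053  0.          0.          0.          0.        ]
```

View pics/side0.png

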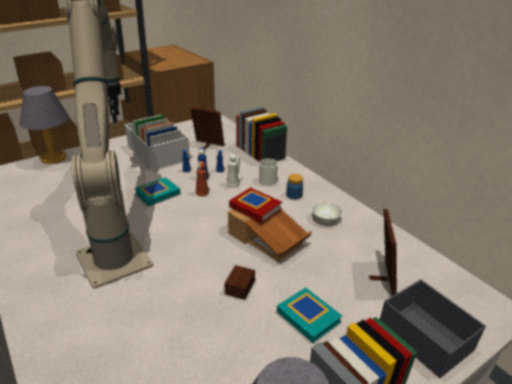

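View pics/top0.png

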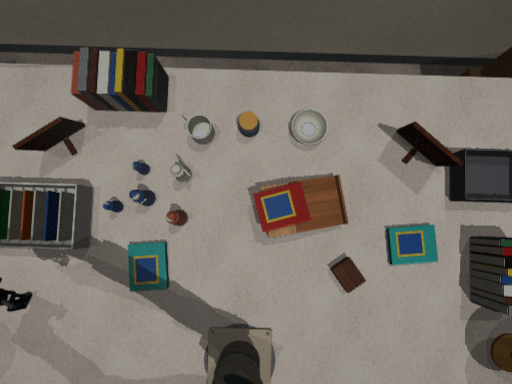

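The side view shows the red book at (255,205) on the stand, with the lip towards (300,240). The top view shows the red book at (282,207), the lip at (342,200), and the largest blue lady at (143,196), with two smaller ones at (140,168) and (113,206).

```bash
cat >> h.py <<'E'
def rect(P):
    (c,s,a)=cv2.minAreaRect(P[:,:2].astype(np.float32));return np.round(c,1),np.round(s,1),round(a,2)
E
python3 - <<'E'
from h import *
for c in('top','side'):
    z=np.load(f'{c}0.npz');i,d=z['i'].astype(int),z['d']
    P,u,v=cloud(c,d);col=i[v,u]
    n=(P[:,0]>390)&(P[:,0]<630)&(P[:,1]>-360)&(P[:,1]<-10)
    P,col,u,v=P[n],col[n],u[n],v[n]
    top=P[(P[:,2]>118)&(P[:,2]<140)];print(c,'book',rect(top),np.median(top[:,2]))
    # slope plane: ransac-ish
    red=(col[:,0]>2.2*col[:,1])
    s=P[(P[:,2]>52)&(P[:,2]<94)&~red]
    for k in range(6):
        A=np.c_[s[:,:2],np.ones(len(s))];q=np.linalg.lstsq(A,s[:,2],rcond=None)[0];r=s[:,2]-A@q;s=s[abs(r)<max(3,2*r.std())]
    print('plane',q,'tilt',np.degrees(np.arctan(np.hypot(*q[:2]))),'yaw',np.degrees(np.arctan2(q[1],q[0]))-90,rect(s),len(s))
    b=P[(P[:,2]>40)];print('all',rect(b))
    lip=P[(P[:,2]>35)&(P[:,2]-(P[:,:2]@q[:2]+q[2])>5)&(P[:,1]<-250)];print('lip',len(lip),rect(lip),np.percentile(lip[:,2],[5,50,95]))
    if c=='top':
        P,u,v=cloud(c,d)
        n=(abs(P[:,0]-520)<45)&(abs(P[:,1]-310)<45)
    else:
        P,u,v=cloud(c,d);n=(abs(P[:,0]-520)<45)&(abs(P[:,1]-310)<45)
    L=P[n]
    for lo,hi in((5,60),(70,108),(115,150)):
        h=L[(L[:,2]>lo)&(L[:,2]<hi)];print('lady',lo,len(h),rect(h) if len(h)>3 else'',h.max(0).round(),h.min(0).round())
E
python3 - <<'E'
import cv2
a=cv2.imread('pics/top0.png')[150:250,80:370];cv2.imwrite('pics/c0.png',cv2.resize(a,None,fx=2.75,fy=2.75,interpolation=2))
E
```

```text
top book (array([ 496.8, -116.5]), array([119.7, 150.2]), 16.5) 129.4304520928206
plane [-6.44874892e-02  3.09147711e-01  1.77572696e+02] tilt 17.526224296827362 yaw 11.782803015665095 (array([ 513.9, -232.4]), array([159.9, 151.3]), 11.41) 1398
all (array([ 503.1, -179.4]), array([160. , 283.4]), 11.42)
lip 212 (array([ 529.1, -297.5]), array([157.7,  62.6]), 2.08) [54.90196308 62.63874808 68.04332028]
lady 5 111 (array([520.5, 319.8]), array([68.6, 58.9]), 80.38) [555. 349.  60.] [492. 281.   5.]
lady 70 53 (array([514. , 320.1]), array([28.9, 38.8]), 56.92) [537. 343. 108.] [498. 307.  71.]
lady 115 91 (array([519.7, 327.2]), array([30.9, 28.2]), 62.61) [534. 342. 148.] [504. 313. 115.]
side book (array([ 497. , -120.2]), array([129.7, 158.7]), 17.0) 129.4376071972078
plane [-5.26635774e-02  2.94939358e-01  1.69230007e+02] tilt 16.678436818567164 yaw 10.123887531729508 (array([ 515.9, -238.7]), array([165.6, 163.6]), 10.65) 1201
all (array([ 502. , -182.5]), array([167.1, 286.3]), 13.0)
lip 125 (array([ 524.3, -284.4]), array([159.4,  81.3]), 9.13) [55.14862638 63.24830685 68.42202062]
lady 5 30 (array([520.8, 309. ]), array([53., 55.]), 60.73) [558. 328.  59.] [500. 272.   5.]
lady 70 48 (array([514. , 312.7]), array([27.7, 36.2]), 65.08) [536. 330. 108.] [496. 297.  74.]
lady 115 49 (array([518.9, 320.3]), array([33.1, 26.4]), 57.05) [537. 332. 148.] [504. 303. 116.]
```

View pics/c0.png

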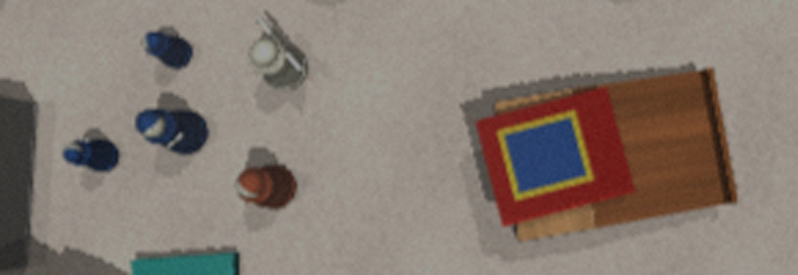

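The crop confirms it. The book's board end points at the lip side on the right, the largest lady is at crop (170,130), and there is bare stand either side of the book. The fit gives a stand yaw of 11.4° with its origin near (509,-209). The book sits at x +6, y +93 in the stand frame, turned 5°. I'll push its end square with the open fingers.

```bash
cat >> h.py <<'E'
from scipy.spatial.transform import Rotation as Ro
a=np.radians(11.42);RS=Ro.from_euler('z',a).as_matrix();OS=np.array([509.0,-208.8,0]);c18,s18=np.cos(np.radians(18)),np.sin(np.radians(18))
RL=RS@np.array([[1,0,0],[0,c18,-s18],[0,s18,c18]]);OL=OS+RS@np.array([0,60-165*c18,100-165*s18])
D=np.array([[0,1,0],[1,0,0],[0,0,-1.]])
def goal(f,p,yaw=None,st=None):
    """delta in tool axes to pose p in frame f ('S','L','W')"""
    s=st or ctrl.read_state();p0=np.array(s['eef_pos']);R0=Ro.from_euler('xyz',s['tool_rot']).as_matrix()
    R,O={'S':(RS,OS),'L':(RL,OL),'W':(np.eye(3),np.zeros(3))}[f]
    Rg=R@D if yaw is None else Ro.from_euler('xyz',[np.pi,0,yaw]).as_matrix()
    pg=O+R@np.array(p,float);print(f,p,'world',pg.round(1),'d',(R0.T@(pg-p0)).round(1),'rv',Ro.from_matrix(R0.T@Rg).as_rotvec().round(3))
def where():
    s=ctrl.read_state();p=np.array(s['eef_pos']);R=Ro.from_euler('xyz',s['tool_rot']).as_matrix()
    print(round(s['clock'],2),'S',(RS.T@(p-OS)).round(1),'L',(RL.T@(p-OL)).round(1),'F',np.round(s['force'],1),'w',round(s['width'],1))
E
python3 - <<'E'
from h import *
where();goal('S',[3,198,240]);goal('S',[3,198,124])
E
```

```text
0.5 S [-91.1 842.2 250.3] L [-91.1 955.4 -98.8] F [-0.4  0.1 -0.7] w 85.2
S [3, 198, 240] world [472.7 -14.1 240. ] d [-441.  -479.    10.3] rv [-0.     0.     0.972]
S [3, 198, 124] world [472.7 -14.1 124. ] d [-441.  -478.9  126.3] rv [-0.     0.     0.972]
```

```bash
python3 -m creep '[{"jaw":1,"xyz":[-441,-479,10],"angular":[0,0,0.972]},{"jaw":1,"xyz":[-441,-479,10],"angular":[0,0,0.972]},{"jaw":1,"xyz":[-441,-479,10],"angular":[0,0,0.972]},{"jaw":1,"xyz":[-441,-479,10],"angular":[0,0,0.972]},{"jaw":1,"xyz":[-441,-479,10],"angular":[0,0,0.972]},{"jaw":1,"xyz":[-441,-479,10],"angular":[0,0,0.972]},{"jaw":1,"xyz":[-441,-479,10],"angular":[0,0,0.972]},{"jaw":1,"xyz":[-441,-479,10],"angular":[0,0,0.972]},{"jaw":1,"xyz":[-441,-479,10],"angular":[0,0,0.972]},{"jaw":1,"xyz":[-441,-479,10],"angular":[0,0,0.972]},{"jaw":1,"xyz":[-441,-479,10],"angular":[0,0,0.972]},{"jaw":1,"xyz":[-441,-479,10],"angular":[0,0,0.972]}]'
python3 -c "
from h import *
where();goal('S',[3,198,124])"
```

```text
clock: 2.0
eef_pos: [473.3, -16.5, 240.5]
tool_rot: [3.141, 0.001, 1.765]
force: [-0.5, 0.9, -0.2]
width: 85.5
gripper_force: 0.0
2.0 S [  3.1 195.5 240.5] L [  3.1 337.3  91.7] F [-0.5  0.9 -0.2] w 85.5
S [3, 198, 124] world [472.7 -14.1 124. ] d [  2.6  -0.2 116.5] rv [ 0.001  0.001 -0.005]
```

```bash
python3 -m creep '[{"jaw":1,"xyz":[3,0,60],"angular":[0,0,0]},{"jaw":1,"xyz":[3,0,100],"angular":[0,0,0]},{"jaw":1,"xyz":[3,0,116],"angular":[0,0,0]},{"jaw":1,"xyz":[3,0,116],"angular":[0,0,0]}]'
python3 - <<'E'
from h import *
where()
i,d=viewer.get_image('side');cv2.imwrite('pics/s1.png',cv2.resize(i[120:270,180:340,::-1],None,fx=4,fy=4,interpolation=2))
P,u,v=cloud('side',d);Q=(P-OS)@RS
n=(abs(Q[:,0]-3)<70)&(Q[:,1]>172)&(Q[:,1]<225)&(Q[:,2]>60)&(Q[:,2]<200)
q=Q[n]
for z in range(60,200,6):
    k=q[(q[:,2]>=z)&(q[:,2]<z+6)]
    if len(k):print(z,len(k),k.min(0).round(),k.max(0).round())
E
```

```text
clock: 2.5
eef_pos: [471.0, -9.6, 123.3]
tool_rot: [-3.139, -0.001, 1.772]
force: [0.8, -0.0, -0.1]
width: 85.2
gripper_force: 0.0
2.5 S [  2.2 202.8 123.3] L [  2.2 308.  -21.9] F [ 0.8 -0.  -0.1] w 85.2
114 4 [-49. 190. 117.] [ 47. 211. 120.]
120 11 [-51. 190. 121.] [ 49. 209. 126.]
126 22 [-54. 187. 126.] [ 65. 210. 132.]
132 15 [-54. 188. 132.] [ 59. 208. 138.]
138 12 [-55. 189. 138.] [ 57. 213. 144.]
144 22 [-55. 189. 144.] [ 56. 207. 150.]
150 11 [-55. 189. 150.] [ 58. 208. 154.]
156 14 [-54. 187. 156.] [ 66. 207. 162.]
162 21 [-67. 185. 163.] [ 68. 210. 167.]
168 30 [-66. 185. 168.] [ 73. 211. 174.]
174 32 [-66. 184. 174.] [ 73. 215. 180.]
180 39 [-65. 181. 180.] [ 72. 213. 186.]
186 39 [-67. 182. 186.] [ 72. 216. 192.]
192 27 [-66. 182. 192.] [ 68. 212. 198.]
198 9 [-66. 179. 198.] [ 72. 201. 200.]
```

View pics/s1.png

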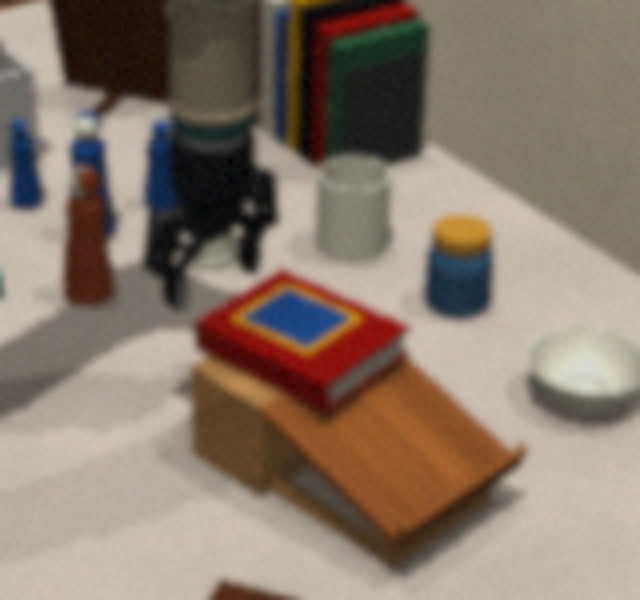

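The open fingers are at crop (170,270) and (250,250), clear of the book end, with their tips at z 117, 6 mm ahead of the TCP. I'll go 8 mm lower and push.

```bash
python3 -m creep '[{"jaw":1,"xyz":[-10,0,8],"angular":[0,0,0]},{"jaw":1,"xyz":[-18,0,8],"angular":[0,0,0]},{"jaw":1,"xyz":[-26,0,8],"angular":[0,0,0]},{"jaw":1,"xyz":[-34,0,8],"angular":[0,0,0]},{"jaw":1,"xyz":[-40,0,8],"angular":[0,0,0]},{"jaw":1,"xyz":[-46,0,8],"angular":[0,0,0]},{"jaw":1,"xyz":[-51,0,8],"angular":[0,0,0]},{"jaw":1,"xyz":[-56,0,8],"angular":[0,0,0]},{"jaw":1,"xyz":[-61,0,8],"angular":[0,0,0]},{"jaw":1,"xyz":[-66,0,8],"angular":[0,0,0]},{"jaw":1,"xyz":[-71,0,8],"angular":[0,0,0]},{"jaw":1,"xyz":[-76,0,8],"angular":[0,0,0]}]'
python3 - <<'E'
from h import *
where()
i,d=viewer.get_image('side');cv2.imwrite('pics/s2.png',cv2.resize(i[120:270,180:340,::-1],None,fx=4,fy=4,interpolation=2))
E
```

```text
clock: 4.05
eef_pos: [487.2, -86.0, 116.3]
tool_rot: [-3.141, -0.0, 1.77]
force: [-0.8, 4.4, 3.1]
width: 85.1
gripper_force: 1.7
4.05 S [  2.9 124.7 116.3] L [  2.9 231.6  -4.5] F [-0.8  4.4  3.1] w 85.1
```

View pics/s2.png

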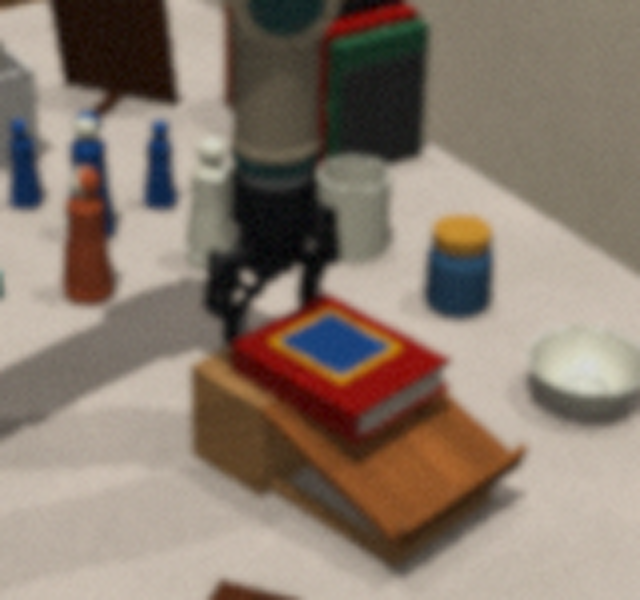

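The book has slid along, with its near end at crop (380,420), and is square to the fingers. I'll push a little further and measure its tilt.

```bash
python3 -m creep '[{"jaw":1,"xyz":[-5,0,0],"angular":[0,0,0]},{"jaw":1,"xyz":[-10,0,0],"angular":[0,0,0]},{"jaw":1,"xyz":[-14,0,0],"angular":[0,0,0]},{"jaw":1,"xyz":[-14,0,0],"angular":[0,0,0]}]'
cat >> h.py <<'E'
def book(c='top'):
    i,d=viewer.get_image(c);P,u,v=cloud(c,d);col=i[v,u].astype(int);Q=(P-OL)@RL
    n=(abs(Q[:,0])<110)&(Q[:,1]>-20)&(Q[:,1]<290)&(Q[:,2]>8)&((col[:,0]>2*col[:,1])&(col[:,0]>70)|(col[:,2]>1.3*col[:,0])|(col[:,1]>1.5*col[:,2])&(col[:,0]>120)&(Q[:,2]>24))
    q=Q[n];t=q.copy()
    for k in range(8):
        A=np.c_[t[:,:2],np.ones(len(t))];w=np.linalg.lstsq(A,t[:,2],rcond=None)[0];r=t[:,2]-A@w;t=t[abs(r)<max(2.5,2*r.std())]
    print(c,'slope frame plane',w.round(3),'med z',np.median(t[:,2]).round(1),rect(t),len(t))
E
python3 - <<'E'
from h import *
where();book('top');book('side')
goal('L',[3,260,60]);goal('L',[3,260,16])
E
```

```text
clock: 4.6
eef_pos: [490.3, -100.9, 116.3]
tool_rot: [3.141, 0.002, 1.768]
force: [0.4, 0.1, -0.6]
width: 85.3
gripper_force: 0.0
4.6 S [  3.  109.5 116.3] L [3.000e+00 2.171e+02 2.000e-01] F [ 0.4  0.1 -0.6] w 85.3
top slope frame plane [6.0000e-03 8.0000e-03 2.9079e+01] med z 29.9 (array([ -0.7, 117.4]), array([122.7, 119.9]), 89.57) 844
side slope frame plane [9.0000e-03 0.0000e+00 3.1382e+01] med z 31.4 (array([ -3.6, 130.7]), array([155.7, 120.3]), 89.98) 913
L [3, 260, 60] world [485.8 -79.  186.4] d [ 21.6   0.1 -70.2] rv [ 0.     0.315 -0.001]
L [3, 260, 16] world [483.2 -65.7 144.6] d [ 35.2   0.1 -28.4] rv [ 0.     0.315 -0.001]
```

The book has tipped and lies flat on the slope, with its centre at about y 131. I'll back off, tilt the tool 18° and push down the slope.

```bash
python3 -m creep '[{"jaw":1,"xyz":[12,0,0],"angular":[0,0,0]},{"jaw":1,"xyz":[22,0,-50],"angular":[0,0.12,0]},{"jaw":1,"xyz":[35,0,-60],"angular":[0,0.315,0]},{"jaw":1,"xyz":[35,0,-60],"angular":[0,0.315,0]},{"jaw":1,"xyz":[35,0,-28],"angular":[0,0.315,0]},{"jaw":1,"xyz":[35,0,-28],"angular":[0,0.315,0]}]'
python3 - <<'E'
from h import *
where();goal('L',[1,161,16]);goal('L',[1,240,16])
E
```

```text
clock: 5.45
eef_pos: [480.8, -63.1, 142.4]
tool_rot: [-3.136, -0.316, 1.77]
force: [-0.1, -0.0, 1.3]
width: 85.3
gripper_force: 0.0
5.45 S [  1.2 148.4 142.4] L [  1.2 262.2  13. ] F [-0.1 -0.   1.3] w 85.3
L [1, 161, 16] world [ 499.8 -158.4  114. ] d [-101.2   -0.2   -3.2] rv [-0.006 -0.002  0.   ]
L [1, 240, 16] world [485.  -84.7 138.4] d [-22.2  -0.2  -3.1] rv [-0.006 -0.002  0.   ]
```

```bash
python3 -m creep '[{"jaw":1,"xyz":[-25,0,-3],"angular":[0,0,0]},{"jaw":1,"xyz":[-38,0,-3],"angular":[0,0,0]},{"jaw":1,"xyz":[-46,0,-3],"angular":[0,0,0]},{"jaw":1,"xyz":[-52,0,-3],"angular":[0,0,0]},{"jaw":1,"xyz":[-58,0,-3],"angular":[0,0,0]},{"jaw":1,"xyz":[-64,0,-3],"angular":[0,0,0]},{"jaw":1,"xyz":[-70,0,-3],"angular":[0,0,0]},{"jaw":1,"xyz":[-76,0,-3],"angular":[0,0,0]},{"jaw":1,"xyz":[-82,0,-3],"angular":[0,0,0]},{"jaw":1,"xyz":[-88,0,-3],"angular":[0,0,0]},{"jaw":1,"xyz":[-92,0,-3],"angular":[0,0,0]},{"jaw":1,"xyz":[-92,0,-3],"angular":[0,0,0]}]'
python3 - <<'E'
from h import *
where();book('top');book('side')
E
```

```text
clock: 6.95
eef_pos: [500.5, -152.5, 118.3]
tool_rot: [-3.141, -0.314, 1.769]
force: [-0.3, 0.9, 0.2]
width: 85.6
gripper_force: 0.0
6.95 S [  2.8  56.9 118.3] L [  2.8 167.7  18.4] F [-0.3  0.9  0.2] w 85.6
top slope frame plane [   0.402    2.851 -226.702] med z 329.5 (array([-59.2, 188.2]), array([150.8, 179.7]), 46.79) 181
side slope frame plane [9.0000e-03 2.0000e-03 3.1149e+01] med z 31.3 (array([-3.9, 79.3]), array([123.4, 151.4]), 0.93) 895
```

```bash
python3 -m creep '[{"jaw":1,"xyz":[-2,0,2],"angular":[0,0,0]},{"jaw":1,"xyz":[-4,0,2],"angular":[0,0,0]},{"jaw":1,"xyz":[-5,0,2],"angular":[0,0,0]},{"jaw":1,"xyz":[-5,0,2],"angular":[0,0,0]}]'
python3 -c "
from h import *
where();book('side')"
```

```text
clock: 7.55
eef_pos: [501.3, -156.1, 115.1]
tool_rot: [-3.142, -0.315, 1.77]
force: [0.5, 0.5, -0.7]
width: 85.2
gripper_force: 0.0
7.55 S [  2.9  53.2 115.1] L [  2.9 163.2  16.5] F [ 0.5  0.5 -0.7] w 85.2
side slope frame plane [1.1000e-02 0.0000e+00 3.1088e+01] med z 31.2 (array([-2.1, 75.7]), array([122.4, 148.8]), 0.2) 882
```

```bash
python3 -m creep '[{"jaw":1,"xyz":[-2,0,0],"angular":[0,0,0]},{"jaw":1,"xyz":[-3,0,0],"angular":[0,0,0]},{"jaw":1,"xyz":[-3,0,0],"angular":[0,0,0]}]'; python3 -m creep '[{"jaw":1,"xyz":[-1.5,0,0],"angular":[0,0,0]},{"jaw":1,"xyz":[-3,0,0],"angular":[0,0,0]}]'
python3 -c "
from h import *
where();book('side')"
```

```text
clock: 7.98
eef_pos: [502.0, -158.8, 114.2]
tool_rot: [3.142, -0.315, 1.77]
force: [-0.8, 1.0, 0.2]
width: 85.0
gripper_force: 0.2
clock: 8.22
eef_pos: [502.4, -161.2, 113.4]
tool_rot: [-3.142, -0.316, 1.77]
force: [-0.3, 3.7, 4.4]
width: 85.5
gripper_force: 2.5
8.22 S [  3.   48.  113.4] L [  3.  157.7  16.5] F [-0.3  3.7  4.4] w 85.5
side slope frame plane [1.5000e-02 2.0000e-03 3.1182e+01] med z 31.2 (array([-2.2, 70.3]), array([149.6, 123.9]), 89.49) 887
```

```bash
python3 -m creep '[{"jaw":1,"xyz":[-2,0,0],"angular":[0,0,0]},{"jaw":1,"xyz":[-2,0,0],"angular":[0,0,0]}]'; python3 -m creep '[{"jaw":1,"xyz":[-1.5,0,0],"angular":[0,0,0]},{"jaw":1,"xyz":[-1.5,0,0],"angular":[0,0,0]}]'
python3 -c "
from h import *
where();book('side')"
```

```text
clock: 8.52
eef_pos: [502.4, -161.2, 113.4]
tool_rot: [-3.141, -0.319, 1.771]
force: [-1.4, 5.7, 7.1]
width: 85.3
gripper_force: 3.4
clock: 8.78
eef_pos: [502.4, -161.2, 113.4]
tool_rot: [-3.14, -0.322, 1.771]
force: [-2.3, 6.5, 10.1]
width: 85.4
gripper_force: 5.0
8.78 S [  3.   48.  113.4] L [  3.  157.7  16.4] F [-2.3  6.5 10.1] w 85.4
side slope frame plane [9.0000e-03 7.0000e-03 3.0625e+01] med z 31.2 (array([-2. , 70.3]), array([123. , 150.7]), 0.29) 900
```

The push has stalled with the force rising, so the book is against the lip. I'll retreat and look.

```bash
python3 -m creep '[{"jaw":1,"xyz":[6,0,0],"angular":[0,0,0]},{"jaw":1,"xyz":[30,0,0],"angular":[0,0,0]},{"jaw":1,"xyz":[80,0,-40],"angular":[0,0,0]},{"jaw":1,"xyz":[120,0,-90],"angular":[0,-0.15,0]},{"jaw":1,"xyz":[150,0,-120],"angular":[0,-0.31,0]},{"jaw":1,"xyz":[200,0,-120],"angular":[0,-0.31,0]},{"jaw":1,"xyz":[250,0,-120],"angular":[0,-0.31,0]},{"jaw":1,"xyz":[270,0,-100],"angular":[0,-0.31,0]}]'
python3 - <<'E'
from h import *
where();book('side');book('top')
o=[]
for c,(r0,r1,k0,k1) in(('side',(170,270,210,320)),('top',(160,245,250,350))):
    i,d=viewer.get_image(c);o.append(cv2.resize(i[r0:r1,k0:k1,::-1],(398,398*(r1-r0)//(k1-k0)),interpolation=2))
    P,u,v=cloud(c,d);Q=(P-OL)@RL;n=(abs(Q[:,0])<70)&(abs(Q[:,1])<40)&(Q[:,2]>-20)&(Q[:,2]<40);q=Q[n]
    print(c,[(y,np.round(np.percentile(q[(q[:,1]>=y)&(q[:,1]<y+3),2],[10,50,90])).tolist()) for y in range(-30,12,3) if ((q[:,1]>=y)&(q[:,1]<y+3)).sum()>2])
h=min(x.shape[0] for x in o);cv2.imwrite('pics/b.png',np.hstack([x[:h] for x in o]))
# top block region + lady
P,u,v=cloud(c,d);Q=(P-OS)@RS;t=Q[(Q[:,2]>90)&(Q[:,2]<110)&(abs(Q[:,0])<100)&(Q[:,1]>50)&(Q[:,1]<170)];print('flat top',rect(t),np.median(t[:,2]))
E
```

```text
clock: 9.82
eef_pos: [458.4, 60.6, 292.9]
tool_rot: [3.136, -0.007, 1.775]
force: [0.3, -0.2, -0.1]
width: 85.4
gripper_force: 0.0
9.82 S [  3.7 274.1 292.9] L [  3.7 428.3 117.3] F [ 0.3 -0.2 -0.1] w 85.4
side slope frame plane [-2.0000e-03  6.0000e-03  3.0839e+01] med z 31.2 (array([-3. , 70.9]), array([121.1, 150.6]), 0.13) 882
top slope frame plane [-3.0000e-03  2.0000e-03  3.0054e+01] med z 30.2 (array([-1. , 72.3]), array([151.5, 120. ]), 89.95) 1365
side [(-15, [-4.0, 9.0, 21.0]), (-12, [-4.0, 9.0, 18.0]), (-9, [16.0, 19.0, 20.0]), (-6, [15.0, 22.0, 32.0]), (-3, [14.0, 29.0, 35.0]), (0, [6.0, 29.0, 32.0]), (3, [9.0, 31.0, 35.0]), (6, [3.0, 30.0, 32.0]), (9, [13.0, 30.0, 32.0])]
top [(-12, [15.0, 16.0, 17.0]), (-9, [16.0, 19.0, 22.0]), (-6, [10.0, 19.0, 26.0]), (-3, [4.0, 24.0, 30.0]), (0, [0.0, 29.0, 32.0]), (3, [27.0, 29.0, 32.0]), (6, [1.0, 30.0, 33.0]), (9, [26.0, 30.0, 33.0])]
flat top (array([ 0. , 99.1]), array([160. ,  98.1]), 0.02) 99.0502219459547
```

View pics/b.png

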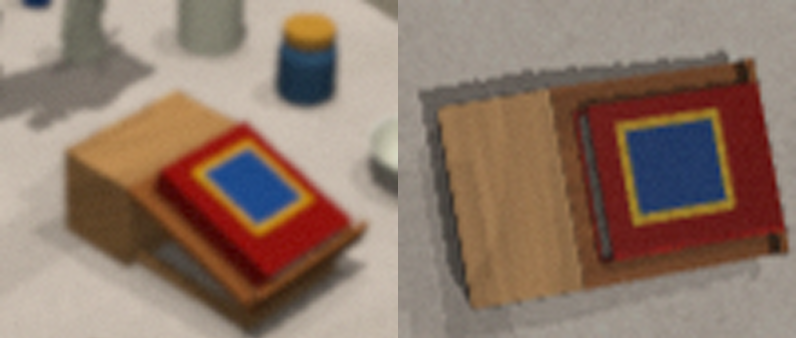

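The side view shows the book flat, its lower end against the lip at (350,235), and the flat top free. The top view shows it square and centred. The free top puts the stand about 2.5 mm nearer -y than my fit. Next I'll refine the lady's position.

```bash
python3 - <<'E'
from h import *
from scipy.optimize import least_squares
T=[]
for c in('top','side'):
    i,d=viewer.get_image(c);i=i.astype(int);P,u,v=cloud(c,d)
    for t in ('angel','pilgrim','lady'):
        for r in silhouettes(c,t):
            Q,_,_=cloud(c,d,r['pixels']);Q=Q[Q[:,2]>20]
            if len(Q):print(c,t,round(r['score'],2),np.round(r['xy']),np.round(np.median(Q,0)),Q[:,2].max().round())
    n=(abs(P[:,0]-517)<45)&(abs(P[:,1]-317)<45)
    Q=P[n];col=i[v,u][n]
    h=Q[Q[:,2]>117];t=Q[(Q[:,2]>72)&(Q[:,2]<106)];tp=Q[Q[:,2]>Q[:,2].max()-8]
    cam=np.array(viewer.camera_model(c)['T'])[:2,3]
    def fit(X,r):
        return least_squares(lambda q:np.hypot(*(X[:,:2]-q).T)-r,X[:,:2].mean(0)+ (X[:,:2].mean(0)-cam)/np.linalg.norm(X[:,:2].mean(0)-cam)*8,loss='soft_l1',f_scale=2)
    f=fit(t,20);print(c,'torso',len(t),f.x.round(1),np.abs(f.fun).mean().round(1))
    g=least_squares(lambda q:np.linalg.norm(h-np.r_[q,130.5],axis=1)-14.5,h[:,:2].mean(0),loss='soft_l1',f_scale=2);print(c,'head',len(h),g.x.round(1),np.abs(g.fun).mean().round(1),'tip',tp.mean(0).round(1))
    # silhouette bbox centre of column of blue pixels
E
```

```text
top angel 0.88 [178. 172.] [595. 199. 110.] 149.0
top lady 0.91 [144. 196.] [516. 316. 105.] 151.0
top lady 0.52 [141. 168.] [612. 335.  74.] 108.0
top lady 0.49 [112. 209.] [487. 418.  71.] 108.0
top torso 44 [517.7 327.9] 1.0
top head 89 [520.3 328.9] 1.4 tip [520.6 328.  145.5]
side angel 0.65 [233. 174.] [594. 191.  81.] 149.0
side angel 0.47 [242. 283.] [ 281. -354.   50.] 56.0
side angel 0.34 [294. 189.] [756. -27.  64.] 94.0
side pilgrim 0.72 [201. 182.] [449. 199.  74.] 144.0
side lady 0.58 [186. 160.] [483. 414.  58.] 104.0
side lady 0.57 [203. 157.] [518. 312. 106.] 150.0
side torso 45 [519.1 325.5] 2.5
side head 45 [519.5 323.5] 2.6 tip [518.5 321.1 145.5]
```

```bash
python3 -c "
from h import *
goal('W',[519.5,326.5,240],yaw=1.047);goal('W',[519.5,326.5,98],yaw=1.047)"
```

```text
W [519.5, 326.5, 240] world [519.5 326.5 240. ] d [253.1 112.8  52.2] rv [-0.002 -0.005  0.721]
W [519.5, 326.5, 98] world [519.5 326.5  98. ] d [252.4 112.8 194.2] rv [-0.002 -0.005  0.721]
```

```bash
python3 -m creep '[{"jaw":1,"xyz":[253,113,52],"angular":[-0.002,-0.005,0.721]},{"jaw":1,"xyz":[253,113,52],"angular":[-0.002,-0.005,0.721]},{"jaw":1,"xyz":[253,113,52],"angular":[-0.002,-0.005,0.721]},{"jaw":1,"xyz":[253,113,52],"angular":[-0.002,-0.005,0.721]},{"jaw":1,"xyz":[253,113,52],"angular":[-0.002,-0.005,0.721]},{"jaw":1,"xyz":[253,113,52],"angular":[-0.002,-0.005,0.721]},{"jaw":1,"xyz":[253,113,52],"angular":[-0.002,-0.005,0.721]},{"jaw":1,"xyz":[253,113,52],"angular":[-0.002,-0.005,0.721]}]'
python3 - <<'E'
from h import *
goal('W',[519.5,326.5,98],yaw=1.047)
i,d=viewer.get_image('side');cv2.imwrite('pics/s3.png',cv2.resize(i[80:220,140:290,::-1],None,fx=4,fy=4,interpolation=2))
E
```

```text
clock: 11.42
eef_pos: [519.6, 325.4, 240.7]
tool_rot: [3.141, 0.0, 1.046]
force: [-0.0, -0.4, 0.6]
width: 85.4
gripper_force: 0.0
W [519.5, 326.5, 98] world [519.5 326.5  98. ] d [  0.9  -0.8 142.7] rv [ 0.001  0.    -0.001]
```

View pics/s3.png

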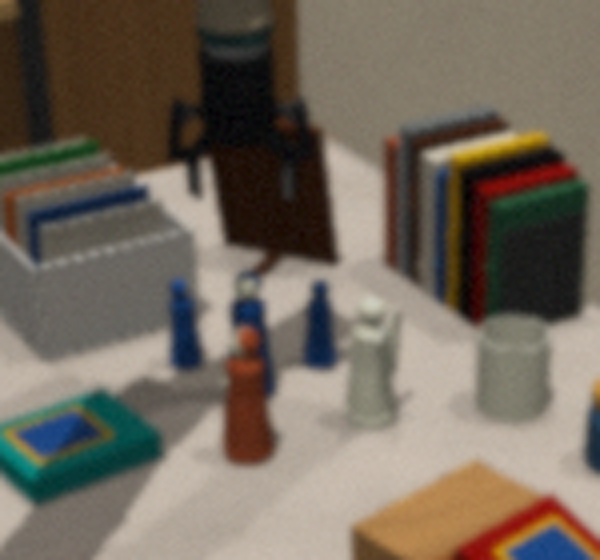

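The gripper's fingers at crop (195,185) and (288,185) straddle the lady's head at (248,290). I'll descend and close.

```bash
python3 -m creep '[{"jaw":1,"xyz":[1,-1,50],"angular":[0,0,0]},{"jaw":1,"xyz":[1,-1,90],"angular":[0,0,0]},{"jaw":1,"xyz":[1,-1,120],"angular":[0,0,0]},{"jaw":1,"xyz":[1,-1,136],"angular":[0,0,0]},{"jaw":1,"xyz":[1,-1,142],"angular":[0,0,0]},{"jaw":1,"xyz":[1,-1,142],"angular":[0,0,0]},{"jaw":-0.1,"xyz":[1,-1,142],"angular":[0,0,0]},{"jaw":-0.4,"xyz":[1,-1,142],"angular":[0,0,0]},{"jaw":-1,"xyz":[1,-1,142],"angular":[0,0,0]},{"jaw":-1,"xyz":[1,-1,142],"angular":[0,0,0]},{"jaw":-1,"xyz":[1,-1,142],"angular":[0,0,0]},{"jaw":-1,"xyz":[1,-1,142],"angular":[0,0,0]}]'
```

```text
clock: 12.98
eef_pos: [519.6, 328.7, 99.2]
tool_rot: [3.14, -0.001, 1.049]
force: [0.7, -0.8, 5.6]
width: 38.5
gripper_force: 59.9
```

```bash
python3 -m creep '[{"jaw":-1,"xyz":[0,0,-5],"angular":[0,0,0]},{"jaw":-1,"xyz":[0,0,-20],"angular":[0,0,0]},{"jaw":-1,"xyz":[0,0,-60],"angular":[0,0,0]},{"jaw":-1,"xyz":[0,0,-110],"angular":[0,0,0]},{"jaw":-1,"xyz":[0,0,-150],"angular":[0,0,0]},{"jaw":-1,"xyz":[0,0,-180],"angular":[0,0,0]},{"jaw":-1,"xyz":[0,0,-190],"angular":[0,0,0]},{"jaw":-1,"xyz":[0,0,-190],"angular":[0,0,0]}]'
python3 - <<'E'
from h import *
goal('S',[0,102.5,260])
for c in('top','side'):
    i,d=viewer.get_image(c);i=i.astype(int);P,u,v=cloud(c,d);col=i[v,u]
    n=(abs(P[:,0]-519)<45)&(abs(P[:,1]-327)<45)&(P[:,2]>160)&(P[:,2]<290)&(col[:,2]>1.3*col[:,0])&(col[:,2]>35)
    q=P[n];print(c,len(q),q.min(0).round(),q.max(0).round(),np.percentile(q[:,2],[2,98]).round())
E
```

```text
clock: 13.98
eef_pos: [518.6, 328.6, 288.3]
tool_rot: [3.141, -0.0, 1.049]
force: [-0.6, -0.7, -3.5]
width: 38.4
gripper_force: 61.0
S [0, 102.5, 260] world [ 488.7 -108.3  260. ] d [-393.6  191.9   28.3] rv [ 0.    -0.    -0.721]
top 170 [487. 302. 191.] [543. 339. 290.] [193. 287.]
side 216 [492. 293. 189.] [536. 336. 289.] [193. 287.]
```

```bash
python3 -m creep '[{"jaw":-1,"xyz":[-20,10,0],"angular":[0,0,-0.04]},{"jaw":-1,"xyz":[-56,28,0],"angular":[0,0,-0.11]},{"jaw":-1,"xyz":[-96,47,0],"angular":[0,0,-0.18]},{"jaw":-1,"xyz":[-140,68,0],"angular":[0,0,-0.26]},{"jaw":-1,"xyz":[-184,90,0],"angular":[0,0,-0.34]},{"jaw":-1,"xyz":[-228,111,0],"angular":[0,0,-0.42]},{"jaw":-1,"xyz":[-272,133,0],"angular":[0,0,-0.5]},{"jaw":-1,"xyz":[-316,154,0],"angular":[0,0,-0.58]},{"jaw":-1,"xyz":[-352,172,0],"angular":[0,0,-0.65]},{"jaw":-1,"xyz":[-380,185,0],"angular":[0,0,-0.7]},{"jaw":-1,"xyz":[-394,192,0],"angular":[0,0,-0.721]},{"jaw":-1,"xyz":[-394,192,0],"angular":[0,0,-0.721]}]'
python3 - <<'E'
from h import *
where();goal('S',[0,102.5,204])
for c in('top','side'):
    i,d=viewer.get_image(c);i=i.astype(int);P,u,v=cloud(c,d);col=i[v,u];Q=(P-OS)@RS
    n=(abs(Q[:,0])<45)&(abs(Q[:,1]-102)<45)&(Q[:,2]>160)&(Q[:,2]<290)&(col[:,2]>1.3*col[:,0])&(col[:,2]>35)
    q=Q[n];print(c,len(q),q.min(0).round(),q.max(0).round(),np.percentile(q[:,2],[2,98]).round())
    t=Q[(abs(Q[:,0])<78)&(Q[:,1]>70)&(Q[:,1]<140)&(Q[:,2]>85)&(Q[:,2]<112)];print('top z',np.median(t[:,2]))
E
```

```text
clock: 15.58
eef_pos: [487.8, -110.0, 287.2]
tool_rot: [-3.139, -0.0, 1.766]
force: [0.1, 0.3, -3.5]
width: 38.4
gripper_force: 60.9
15.57 S [ -1.2 101.1 287.2] L [ -1.2 261.9 165.4] F [ 0.1  0.3 -3.5] w 38.4
S [0, 102.5, 204] world [ 488.7 -108.3  204. ] d [ 1.4  1.4 83.2] rv [-0.002 -0.    -0.004]Traceback (most recent call last):
  File "<stdin>", line 6, in <module>
    return umr_minimum(a, axis, None, out, keepdims, initial, where)
ValueError: zero-size array to reduction operation minimum which has no identity
```

Top view is blocked by the hand. I'll lower to about 5 mm above the top, then touch down by force.

```bash
python3 -m creep '[{"jaw":-1,"xyz":[1,1,30],"angular":[0,0,0]},{"jaw":-1,"xyz":[1,1,60],"angular":[0,0,0]},{"jaw":-1,"xyz":[1,1,76],"angular":[0,0,0]},{"jaw":-1,"xyz":[1,1,83],"angular":[0,0,0]},{"jaw":-1,"xyz":[1,1,83],"angular":[0,0,0]}]'
python3 - <<'E'
from h import *
where()
i,d=viewer.get_image('side');cv2.imwrite('pics/s4.png',cv2.resize(i[130:270,190:330,::-1],None,fx=4,fy=4,interpolation=2))
i=i.astype(int);P,u,v=cloud('side',d);col=i[v,u];Q=(P-OS)@RS
n=(abs(Q[:,0])<45)&(abs(Q[:,1]-102)<40)&(Q[:,2]>98)&(Q[:,2]<170)&(col[:,2]>1.3*col[:,0])&(col[:,2]>35)
q=Q[n];print(len(q),q.min(0).round(),q.max(0).round())
E
```

```text
clock: 16.25
eef_pos: [489.6, -106.7, 205.0]
tool_rot: [-3.141, -0.0, 1.771]
force: [-0.7, 0.3, -2.7]
width: 38.4
gripper_force: 61.0
16.25 S [  1.2 104.  205. ] L [  1.2 239.3  86.3] F [-0.7  0.3 -2.7] w 38.4
180 [-29.  71. 110.] [  8. 113. 169.]
```

View pics/s4.png

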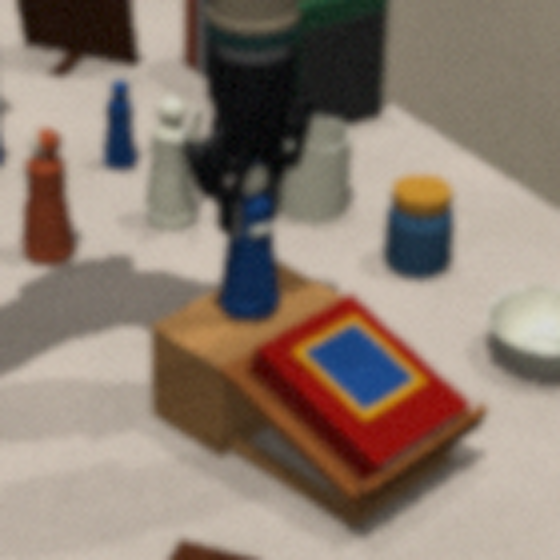

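The lady hangs upright over the middle of the flat top, with her base at crop (250,305). Touching down now.

```bash
python3 -m creep '[{"jaw":-1,"xyz":[0,0,1.5],"angular":[0,0,0]},{"jaw":-1,"xyz":[0,0,3],"angular":[0,0,0]},{"jaw":-1,"xyz":[0,0,4],"angular":[0,0,0]},{"jaw":-1,"xyz":[0,0,4],"angular":[0,0,0]}]'; python3 -m creep '[{"jaw":-1,"xyz":[0,0,1],"angular":[0,0,0]},{"jaw":-1,"xyz":[0,0,1],"angular":[0,0,0]}]'
```

```text
clock: 16.8
eef_pos: [489.5, -107.5, 201.3]
tool_rot: [3.142, 0.0, 1.77]
force: [0.0, 0.4, -2.7]
width: 38.5
gripper_force: 61.0
clock: 17.05
eef_pos: [489.5, -107.5, 200.3]
tool_rot: [-3.141, 0.0, 1.77]
force: [-0.4, 0.1, -2.8]
width: 38.4
gripper_force: 61.0
```

```bash
python3 -m creep '[{"jaw":-1,"xyz":[0,0,1],"angular":[0,0,0]},{"jaw":-1,"xyz":[0,0,1],"angular":[0,0,0]}]'; python3 -m creep '[{"jaw":-1,"xyz":[0,0,1],"angular":[0,0,0]},{"jaw":-1,"xyz":[0,0,1],"angular":[0,0,0]}]'
```

```text
clock: 17.3
eef_pos: [489.6, -107.5, 199.3]
tool_rot: [3.142, 0.0, 1.77]
force: [0.1, -0.0, -3.2]
width: 38.6
gripper_force: 61.0
clock: 17.55
eef_pos: [489.8, -107.6, 199.1]
tool_rot: [3.141, 0.0, 1.77]
force: [-1.0, 0.6, 4.6]
width: 38.8
gripper_force: 61.8
```

She touched at 199, with the force flipping to +4.6 N. I'll open gradually, then rise.

```bash
python3 -m creep '[{"jaw":-0.05,"xyz":[0,0,-0.7],"angular":[0,0,0]},{"jaw":0.1,"xyz":[0,0,-0.7],"angular":[0,0,0]},{"jaw":0.3,"xyz":[0,0,-0.7],"angular":[0,0,0]},{"jaw":1,"xyz":[0,0,-0.7],"angular":[0,0,0]},{"jaw":1,"xyz":[0,0,-0.7],"angular":[0,0,0]},{"jaw":1,"xyz":[0,0,-0.7],"angular":[0,0,0]},{"jaw":1,"xyz":[0,0,-15],"angular":[0,0,0]},{"jaw":1,"xyz":[0,0,-50],"angular":[0,0,0]},{"jaw":1,"xyz":[0,0,-100],"angular":[0,0,0]},{"jaw":1,"xyz":[80,0,-110],"angular":[0,0,0]},{"jaw":1,"xyz":[140,0,-110],"angular":[0,0,0]},{"jaw":1,"xyz":[180,0,-110],"angular":[0,0,0]}]'
python3 - <<'E'
from h import *
where();o=[];book('side')
for c,(r0,r1,k0,k1) in(('side',(140,270,190,330)),('top',(150,250,240,350))):
    i,d=viewer.get_image(c);o.append(cv2.resize(i[r0:r1,k0:k1,::-1],(398,398*(r1-r0)//(k1-k0)),interpolation=2))
    P,u,v=cloud(c,d);Q=(P-OS)@RS;q=Q[(abs(Q[:,0])<50)&(abs(Q[:,1]-102)<45)&(Q[:,2]>215)&(Q[:,2]<260)]
    g=lambda z,r:z
    print(c,'head',len(q),q.mean(0).round(1),q.max(0).round())
h=min(x.shape[0] for x in o);cv2.imwrite('pics/e.png',np.hstack([x[:h] for x in o]))
E
```

```text
clock: 19.05
eef_pos: [453.7, 71.0, 309.7]
tool_rot: [3.139, -0.0, 1.77]
force: [1.3, 1.0, -0.6]
width: 85.4
gripper_force: 0.0
19.05 S [  1.2 285.2 309.7] L [  1.2 444.  129.9] F [ 1.3  1.  -0.6] w 85.4
side slope frame plane [-5.0000e-03  5.0000e-03  3.0833e+01] med z 31.2 (array([ -4.3, 111. ]), array([122.3, 229.2]), 0.7) 949
side head 72 [ -3.6  95.  233.7] [ 15. 111. 248.]
top head 97 [  1.9 105.4 240.8] [ 16. 119. 250.]
```

View pics/e.png

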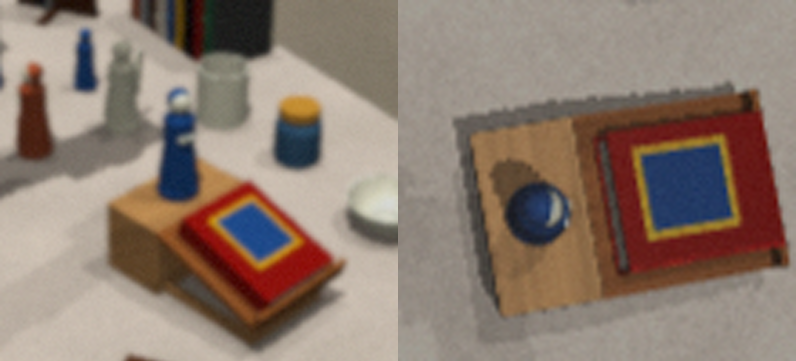

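The lady stands upright in the middle of the flat top, at (180,150) in the side view and (537,212) in the top view. The book is still square against the lip. Handing in.

```bash
python3 -m creep '[{"jaw":1,"xyz":[0,0,0],"angular":[0,0,0]},{"jaw":1,"xyz":[0,0,0],"angular":[0,0,0]},{"jaw":1,"xyz":[0,0,0],"angular":[0,0,0]}]'; python3 -c "
from cell import ctrl
print(ctrl.finish_job())"
```

```text
clock: 19.58
eef_pos: [454.2, 67.7, 308.3]
tool_rot: [3.142, 0.001, 1.767]
force: [0.3, 0.4, -0.3]
width: 85.3
gripper_force: 0.0
the job is handed in; nothing more can be done
None
```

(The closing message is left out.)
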